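# Offer the coffee carrier

### The arm

A 6-joint arm with a two-finger parallel gripper is mounted at the origin on a cart in front of the work surface, level with it; the furniture and walls round the work are solid. World frame = base frame: x ahead of the robot, y to its left, z up, the work surface at z = 0. Lengths are in m, angles in rad, forces in N, time in s.
With the tool pointing down it reaches from about 0.275 to 0.825 m from the base axis. Payload 5.2 kg.
Tool frame: the origin (TCP) lies at the very end of the fingers, on their centre line; the grasp point (between the pads) lies 19 mm behind it; z points along the fingers, y is the line along which they close (so a half turn about z gives the same grasp; the last joint's range is limited). The gripper opens to 93 mm and grips with 3 to 60 N. Pads are 15 mm wide; open, the fingers measure 128 mm over their backs; the gripper's body (75 mm by 188 mm) begins 65 mm behind the grasp point.
Start: joints at [-1.342, 0.259, 1.535, -0, 1.348, -0.203], TCP at [0.23, -0.5, 0.219] pointing down, gripper open.
Joint ranges: [-3.14, 3.14], [-0.91, 2.08], [0.19, 2.58], [-1.22, 4.36], [0.22, 2.71], [-3.12, 3.12]. Speed limits (rad/s): [2.57, 2.57, 3.14, 3.14, 3.14, 3.14].

### API

Orientations are given as a rotation vector (axis times angle).
In Python, from plant import ctrl gives the robot as it stands.
- The arm moves only by the tool jog_arm, never from a script. Its arguments are lists of equal length, an entry for each row: "travel": the shift along the tool's x, y, z in mm, a list of three; "twist": the turn about the tool's z in degrees. A call has 1 to 12 rows; each row shifts and turns the commanded pose from where the row before left it, along the tool's axes as they then stand; what a row does not reach is not made up. A row lasts 1/12 s, in which the tool goes at most 41.7 mm and 7.16 degrees, less where a joint would pass 70% of its speed; a pose out of reach is approached as far as the arm can. A call with a gripper value outside its range is refused whole. "jaw" is the gripper command: -1 is fully open, 1 is shut, values between are in proportion, set as the call begins (left out, the last holds). The fingers move at their own pace and stop on an object; "squeeze" is the grip in N (left out, the last holds). Time passes only in rows, so rows that do not move let the fingers close. It gives the time, the measured TCP pose, the force, the opening and the grip force at its end, in the units of the state.
- ctrl.read_state(): the state, without advancing time (a new reading comes with each control period).
- ctrl.read_camera(name): name is "side" or "top"; returns the picture (384x512x3 uint8, red, green, blue); there is no depth.
- ctrl.get_calibration(name): a dict with "fx", "fy", "cx", "cy" (pixels), "pose" (4x4, takes a point from camera to world coordinates). Camera axes: x right, y up, looking along -z (the intrinsics and any distortion apply to the point x, -y, -z); pixel columns grow to the right and rows downward; lengths in m; the calibration is good to about 2 mm. A picture is of the moment at which its call begins. get_calibration takes no time and is no camera call.
- ctrl.close_job(): hands the job in; it is judged then, once.
The state is a dict: "time_s": time; "joint_pos": joint angles; "dq": joint speeds; "joint_efforts": joint torques, N m; "position": TCP position; "eef_rot": TCP orientation; "contact_force": force on the tool from outside, world axes, zero at the start; "ft_torque": the same for the moment, N m; "opening": opening from 0.0 (shut) to 1.0 (fully open); "grasp_force": force on a finger pad.
Only numpy, scipy, OpenCV 4.12 (cv2) and the standard library are available. Lean on these libraries where they do the work, as an engineer would, in place of code of your own. Each camera call takes 0.05 s, during which the arm holds its last target. There are 200 camera calls.

### The job

Stand the white espresso cup, mouth up, in the round pocket of the blue coffee carrier and let go of it. Then lift the carrier by its handle about ten centimetres straight up off the wooden board and, with it in the air, turn it slowly a quarter turn anticlockwise (seen from above), keeping it level and over the board so that the loose chocolate ball stays in the middle of its dish. Finish while still holding it up there, still and level, square across the board with the cup end towards the robot's side; leave the other things on the worktop alone.

Things in the scene. Friction and masses are not known exactly. Their poses are not given: they have to be found in the camera images.
- serving_board: Fixed wooden chopping board lying on the worktop, 105 (x) x 250 (y) x 22 mm high; the carrier stands on it. Origin: centre of its underside; own y along its length (about the robot's left), own x across it (about away from the robot).
- carrier: Loose blue enamel carrier, 88 (x) x 218 (y) mm, round ends, 0.35 kg, standing lengthwise on the board, axes near parallel to the board's. Origin: centre of its underside; y along its length (cup pocket at +y, dished plate at -y), z up. Base plate 6 mm thick; loop handle over the middle on two steel posts at x = +-29 mm. Cup end the heavier when loaded: 30 to 40 N of grip keeps it level.
- cup_pocket (a point): Centre of the cup pocket's floor, 65 mm along the carrier's +y from its middle, 6 mm above its underside. A white ring round it, 4.5 mm high, inner diameter 55 mm at the bottom, flaring to 59 mm.
- dish_centre (a point): Centre of the inner floor of the white dished plate (84 mm diameter, rim 17 mm above the carrier's underside), 65 mm along the carrier's -y from its middle, 9 mm above its underside. The floor is flat over about 9 mm radius, then slopes up at about 12, then 25 degrees: the ball rolls freely.
- carrier_grip (a point): Middle of the black grip bar, 94 mm above the carrier's underside. Bar 64 mm long (carrier x), 14 mm thick (y), 24 mm high (82 to 106 mm above the underside). Grip from above across the 14 mm, fingers closing along the carrier's y.
- chocolate: Loose round dark-brown chocolate ball, 28 mm diameter, 15 g, resting in the dished plate. Origin: underside of the ball at the start; it turns with the ball.
- chocolate_center (a point): Centre of the chocolate ball, 14 mm above the dish floor when it rests in the middle.
- cup: Loose white espresso cup, mouth up on the worktop, 60 mm high, 0.1 kg; round body about 50 mm wide, centred 15.5 mm along its own +y from the origin; handle along its own -y to 41 mm from the origin, lowest 6 mm above the base. z up. Grip it across the body along its own x, 35 to 45 mm above its base. It is solid, not hollow, to the fingers.
- cup_base (a point): Centre of the underside of the cup's round body.
- jam_jar: Bystander: jar of red jam with a white lid, 65 mm diameter, 94 mm high; origin at the centre of its underside.
- cream_tin: Bystander: low round white pot with a tan lid, 62 mm diameter, 35 mm high; origin at the centre of its underside.
- tumbler: Bystander: glass tumbler, 80 mm diameter, 91 mm high; origin at the centre of its underside.
- mug: Bystander: cream-coloured mug with a handle, 82 x 113 x 96 mm; origin at the centre of its underside.
Things that resemble listed ones, but are neither listed nor needed, are in the scene too. What is shaped like the cup but pink or yellow is not meant.

How it is judged:
On the way, in this order (a step that is already met when the one before it is completed fails the run):
1. the cup stands mouth up in the carrier's pocket, released, with the carrier still on the board (horizontal distance between cup_base and cup_pocket below 0.007 m and z of cup_base in the frame of carrier between 0.003 and 0.0085 m and angle between cup's own z axis and vertical below 0.1 rad and contact force between cup and the fingers below 0.1 N and height (world z) of carrier below 0.03 m), for 0.2 s.
2. the carrier is lifted clear of the board, not yet turned (height (world z) of carrier above 0.05 m and angle between the y axis of carrier and the y axis of serving_board, either way round below 0.5 rad and contact force between carrier and the fingers above 1 N), for 0.1 s.
3. the carrier, in the air, is turned square across the board with the cup end to the robot's side (height (world z) of carrier above 0.08 m and angle between the y axis of carrier and the x axis of serving_board, either way round below 0.2 rad and x of cup_pocket in the frame of serving_board below 0 m), for 0.2 s.
At the end, for the whole second after the job is handed in: Fingers hold the carrier still 80-250 mm above the worktop, within 60 mm of the board's middle, level to 0.1 rad, square across the board to 0.2 rad, cup end on the robot's side; cup seated upright (7 mm off centre, 2.5 mm off the floor at most); ball within 15 mm of the dish centre (all of step 3 and height (world z) of carrier below 0.25 m and horizontal distance between carrier and serving_board below 0.06 m and angle between carrier's own z axis and vertical below 0.1 rad and contact force between carrier and the fingers above 1 N and linear speed of carrier below 0.03 m/s and angular speed of carrier below 0.15 rad/s and horizontal distance between cup_base and cup_pocket below 0.007 m and z of cup_base in the frame of carrier below 0.0085 m and angle between the z axis of cup and the z axis of carrier, either way round below 0.1 rad and horizontal distance between chocolate_center and dish_centre below 0.015 m and z of chocolate_center in the frame of carrier below 0.03 m); the arm keeps its last pose, push and grip.
It fails at once if the chocolate ball rolls away from the middle of its dish (more than 20 mm) (horizontal distance between chocolate_center and dish_centre above 0.02 m).
It fails at once if the carrier is tipped (more than 0.2 rad) (angle between carrier's own z axis and vertical above 0.2 rad).
It fails at once if the cup is tipped (more than 0.5 rad) (angle between cup's own z axis and vertical above 0.5 rad).
It fails at once if a bystander is pushed from its place (more than 30 mm) (distance of any of jam_jar, cream_tin, tumbler, mug from where it was at the start of the episode above 0.03 m).
It also fails if it takes over 64 s, if anything falls off the work surface, if the arm or the gripper's body presses on something with over 40 N, if the wrist force passes 120 N, or if a joint passes its speed limit or range.

## Working session

There is one attempt and no reset: what is moved stays moved. The work goes in short steps, Python scripts to look and compute and a tool call to move; the robot and the scene stay as the last step left them, time stands still between calls to the robot, and variables do not carry over. Pictures are saved under pics/ and viewed, at most 10 in all, crops included, and the job is handed in when it is done.

Besides the shell and the picture viewer there is one more tool, called as name(argument=value, ...) on one line, values as JSON. jog_arm: Moves the arm, as the interface text tells. Its arguments: {"type":"object","properties":{"travel":{"type":"array"},"twist":{"type":"array"},"jaw":{"type":"number"},"squeeze":{"type":"number"}},"required":["travel","twist"]}

```bash
mkdir -p pics; ls; python3 - <<'E'
from plant import ctrl
import cv2,numpy as np
for n in("side","top"):
    im=ctrl.read_camera(n); cv2.imwrite(f"pics/{n}0.png",im[...,::-1])
    c=ctrl.get_calibration(n); print(n,{k:(np.round(v,4).tolist() if k=="pose" else v) for k,v in c.items()})
s=ctrl.read_state(); print(s["time_s"],s["position"],s["eef_rot"],s["opening"])
E
```

```text
pics
side {'fx': 366.1026788606788, 'fy': 366.1026788606788, 'cx': 256.84136485004615, 'cy': 191.6985416553023, 'pose': [[0.9998, -0.0081, 0.0185, 0.6129], [0.0202, 0.4187, -0.9079, -0.9364], [-0.0004, 0.9081, 0.4188, 0.5345], [0.0, 0.0, 0.0, 1.0]]}
top {'fx': 419.077779492152, 'fy': 419.077779492152, 'cx': 258.8006410520171, 'cy': 197.19219641233352, 'pose': [[0.0134, 0.9994, -0.0318, 0.5343], [-0.9999, 0.0137, 0.0066, 0.013], [0.007, 0.0317, 0.9995, 1.1426], [0.0, 0.0, 0.0, 1.0]]}
0.1 [ 0.23008164 -0.49902942  0.21789219] [-3.06706935e+00 -6.72727843e-01  1.00452489e-04] 1.0012555885181695
```

View pics/side0.png

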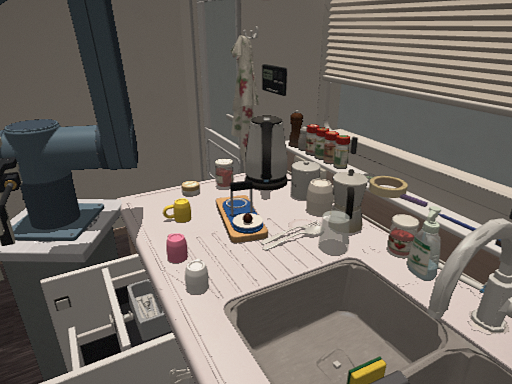

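View pics/top0.png

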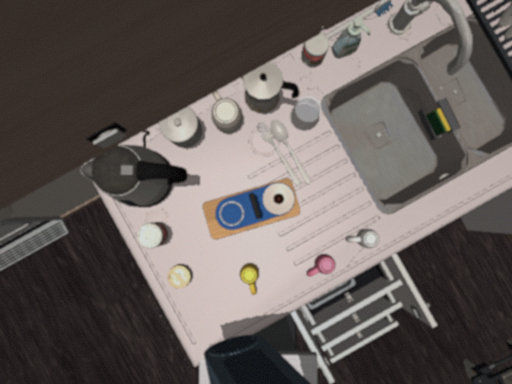

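The side view shows the arm at left, the board with the carrier at about (240,215), and three cups: yellow (181,210), pink (177,247) and white (197,277). In the top view they are at (250,275), (325,264) and (369,239). Only the one at (369,239) is white and espresso-sized; the mug and the pot stand behind. I'll confirm this in an enlarged crop.

```bash
python3 - <<'E'
import cv2,numpy as np
s=cv2.imread("pics/side0.png");t=cv2.imread("pics/top0.png")
def c(im,x,y,w,h,f):
    return cv2.resize(im[y:y+h,x:x+w],None,fx=f,fy=f,interpolation=cv2.INTER_CUBIC)
a=c(t,200,170,110,75,4);   #440x300
b=c(t,340,220,45,38,8)[:300,:360]  #360x300
d=c(s,205,170,73,75,4) ; d=cv2.copyMakeBorder(d,0,0,0,440-d.shape[1],0)
e=c(s,175,255,45,38,8)[:300,:360]
cv2.imwrite("pics/crop1.png",np.vstack([np.hstack([a,b]),np.hstack([d[:300],e])]))
E
```

```text
(no output)
```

View pics/crop1.png

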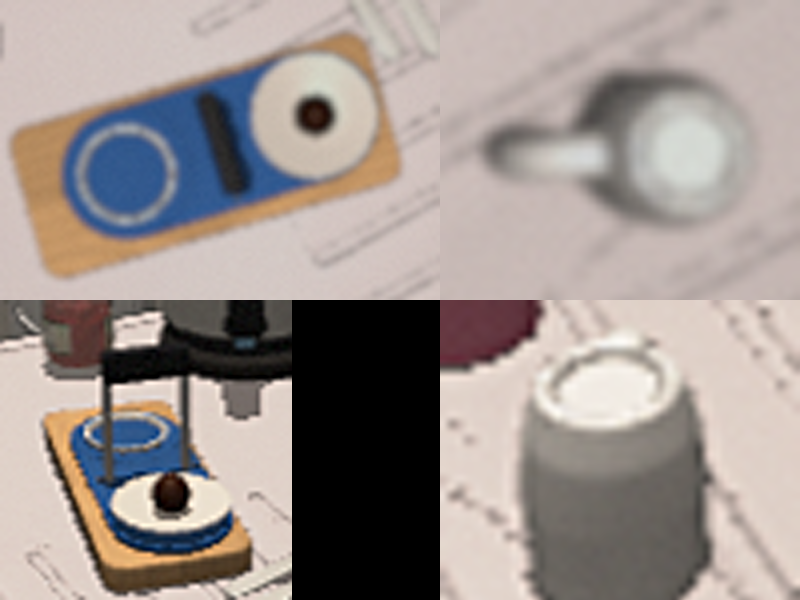

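The crop confirms the white cup, with its rim centre at top (370,238) and side (196,265) and its handle to the left at (346,238). In the top view the ring is at (231,212.5), the bar at (255,205.5) and the ball at (278,198.5).

```bash
cat >h.py <<'E'
import numpy as np
from plant import ctrl
def ray(n,u,v):
    c=ctrl.get_calibration(n);P=np.array(c["pose"])
    d=P[:3,:3]@[(u-c["cx"])/c["fx"],-(v-c["cy"])/c["fy"],-1]
    return P[:3,3],d/np.linalg.norm(d)
def tri(a,b):
    (o,d),(p,e)=ray("top",*a),ray("side",*b)
    t=np.linalg.lstsq(np.c_[d,-e],p-o,rcond=None)[0]
    x,y=o+t[0]*d,p+t[1]*e
    return (x+y)/2,np.linalg.norm(x-y)
def atz(n,u,v,z):
    o,d=ray(n,u,v); return o+d*(z-o[2])/d[2]
E
python3 - <<'E'
from h import *
np.set_printoptions(precision=4,suppress=True)
A=lambda u,v:(200+(u+.5)/4-.5,170+(v+.5)/4-.5)
B=lambda u,v:(340+(u-440+.5)/8-.5,220+(v+.5)/8-.5)
D=lambda u,v:(205+(u+.5)/4-.5,170+(v-300+.5)/4-.5)
E=lambda u,v:(175+(u-440+.5)/8-.5,255+(v-300+.5)/8-.5)
print("ring",tri(A(126,173),D(127,431)),atz("top",*A(126,173),.032))
print("ball",tri(A(315,116),D(171,493)),atz("top",*A(315,116),.045))
print("bar",tri(A(223,144),D(146,352)),atz("top",*A(223,144),.128))
print("cup",tri(B(688,152),E(614,385)),atz("top",*B(688,152),.06))
print("handle end",atz("top",*B(490,150),.035))
for p in[(12,130),(357,35),(400,172),(60,278)]:print(atz("top",*A(*p),.022))
print(atz("top",*A(209,97),.128),atz("top",*A(236,190),.128))
E
```

```text
ring (array([0.5279, 0.0785, 0.0294]), np.float64(0.0017160269244003244)) [0.5271 0.0783 0.032 ]
ball (array([ 0.5673, -0.0457,  0.0435]), np.float64(0.002290170985798449)) [ 0.5662 -0.0456  0.045 ]
bar (array([0.5476, 0.0144, 0.1238]), np.float64(0.002982400963643366)) [0.546  0.0143 0.128 ]
cup (array([ 0.4669, -0.2847,  0.0572]), np.float64(0.002556605170305478)) [ 0.4658 -0.2841  0.06  ]
handle end [ 0.4641 -0.2255  0.035 ]
[0.5547 0.1555 0.022 ]
[ 0.6215 -0.0744  0.022 ]
[ 0.5302 -0.1042  0.022 ]
[0.4565 0.1218 0.022 ]
[0.5744 0.0231 0.128 ] [0.5183 0.006  0.128 ]
```

jog_arm(travel=[[0,0,0],[0,0,0],[0,0,0],[0,0,0],[0,0,0],[0,0,0],[0,0,0],[0,0,0],[0,0,0],[0,0,0],[0,0,0]], twist=[-6.7,-6.7,-6.7,-6.7,-6.7,-6.7,-6.7,-6.7,-6.7,-6.7,0], jaw=-1)

```text
time_s: 1.02
position: [0.2301, -0.4992, 0.2182]
eef_rot: [-2.182, -2.259, -0.001]
contact_force: [0.1, 0.9, -0.3]
opening: 0.997
grasp_force: 0.0
```

jog_arm(travel=[[20.7,24.3,8],[20.7,24.3,8],[20.7,24.3,8],[20.7,24.3,8],[20.7,24.3,8],[20.7,24.3,8],[20.7,24.3,8],[20.7,24.3,8],[20.7,24.3,8],[20.7,24.3,8],[0,0,0],[0,0,0]], twist=[0,0,0,0,0,0,0,0,0,0,0,0])

```text
time_s: 2.02
position: [0.4673, -0.2836, 0.1378]
eef_rot: [-2.186, -2.254, 0.0]
contact_force: [-0.9, -1.4, -0.1]
opening: 1.003
grasp_force: 0.0
```

```bash
python3 - <<'E'
import cv2,numpy as np
from h import *
s=ctrl.read_camera("side")[...,::-1];t=ctrl.read_camera("top")[...,::-1]
a=cv2.resize(t[195:275,320:420],None,fx=4,fy=4,interpolation=2);b=cv2.resize(s[200:300,150:250],None,fx=4,fy=4,interpolation=2)[:320]
cv2.imwrite("pics/c2.png",np.hstack([a,b]))
st=ctrl.read_state();print(st["position"],st["eef_rot"],st["time_s"])
E
```

```text
[ 0.46647362 -0.28555046  0.1386363 ] [-2.18893561e+00 -2.25318326e+00  7.89307439e-04] 2.1167
```

View pics/c2.png

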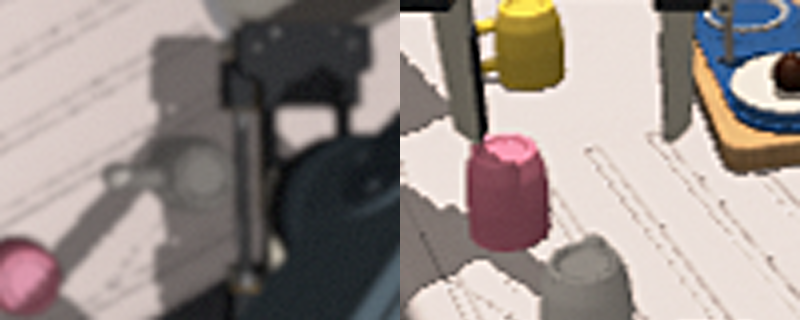

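The crop shows the open fingers straddling the white cup: tips at crop (475,140) and (675,140), cup at (590,265), pink cup clear. I'll lower and grip.

jog_arm(travel=[[0,0,15],[0,0,15],[0,0,15],[0,0,15],[0,0,15],[0,0,15],[0,0,12],[0,0,8],[0,0,3],[0,0,0],[0,0,0]], twist=[0,0,0,0,0,0,0,0,0,0,0])

```text
time_s: 3.03
position: [0.4668, -0.286, 0.0262]
eef_rot: [2.188, 2.253, -0.0]
contact_force: [0.1, 0.5, 1.1]
opening: 0.999
grasp_force: 0.0
```

jog_arm(travel=[[0,0,0],[0,0,0],[0,0,0],[0,0,0],[0,0,0],[0,0,0],[0,0,0],[0,0,0],[0,0,0],[0,0,0]], twist=[0,0,0,0,0,0,0,0,0,0], jaw=1, squeeze=15)

```text
time_s: 3.87
position: [0.4668, -0.2851, 0.0257]
eef_rot: [-2.187, -2.255, -0.0]
contact_force: [-0.2, 1.2, -0.0]
opening: 0.509
grasp_force: 15.0
```

jog_arm(travel=[[0,0,-4],[0,0,-10],[0,0,-16],[0,0,-16],[0,0,-16],[0,0,-16],[0,0,-16],[0,0,-16],[0,0,-16],[0,0,-12],[0,0,-6],[0,0,0]], twist=[0,0,0,0,0,-3,-3,-3,-3,-3,0,0])

```text
time_s: 4.87
position: [0.4675, -0.2859, 0.1718]
eef_rot: [1.874, 2.517, -0.001]
contact_force: [0.2, 0.0, -0.9]
opening: 0.51
grasp_force: 15.0
```

```bash
python3 - <<'E'
from h import *
from scipy.spatial.transform import Rotation as R
s=ctrl.read_state();M=R.from_rotvec(s["eef_rot"]).as_matrix()
print(s["position"],s["opening"],s["grasp_force"],np.degrees(np.arctan2(M[1,1],M[0,1])))
print(M.T@(np.array([.527,.078,s["position"][2]])-s["position"])*1000)
E
```

```text
[ 0.46752458 -0.28589839  0.17177365] 0.5100261244447603 14.99583444558084 16.651873960823604
[331.59399936 161.25819281  -0.75942501]
```

jog_arm(travel=[[15,7.3,0],[25,12.2,0],[32,15.6,0],[32,15.6,0],[32,15.6,0],[32,15.6,0],[32,15.6,0],[32,15.6,0],[32,15.6,0],[32,15.6,0],[22,10.7,0],[13,6.3,0]], twist=[0,0,0,0,0,0,0,0,0,0,0,0])

```text
time_s: 5.87
position: [0.5253, 0.0813, 0.1688]
eef_rot: [-1.873, -2.52, 0.0]
contact_force: [0.2, -0.2, -0.4]
opening: 0.513
grasp_force: 15.0
```

jog_arm(travel=[[0,0,10],[0,0,16],[0,0,16],[0,0,12],[0,0,6],[0,0,0],[0,0,0]], twist=[0,0,0,0,0,0,0])

```text
time_s: 6.45
position: [0.5256, 0.0776, 0.1092]
eef_rot: [-1.875, -2.519, 0.001]
contact_force: [0.4, 0.5, -0.8]
opening: 0.512
grasp_force: 15.0
```

```bash
python3 - <<'E'
import cv2,numpy as np
from h import *
s=ctrl.read_camera("side")[...,::-1];t=ctrl.read_camera("top")[...,::-1]
a=cv2.resize(t[165:245,195:295],None,fx=4,fy=4,interpolation=2);b=cv2.resize(s[155:255,195:295],None,fx=4,fy=4,interpolation=2)
cv2.imwrite("pics/c3.png",np.hstack([cv2.copyMakeBorder(a,0,80,0,0,0),b]))
st=ctrl.read_state();print(st["position"],st["eef_rot"],st["time_s"])
E
```

```text
[0.52643343 0.07780985 0.11022427] [1.87479469e+00 2.51970732e+00 8.48504278e-04] 6.55
```

View pics/c3.png

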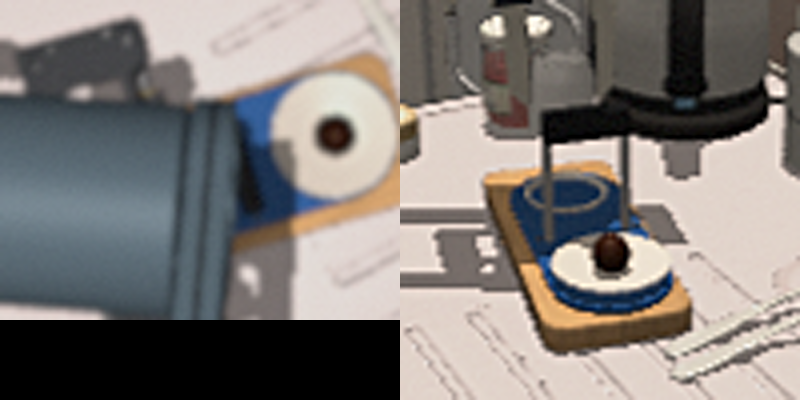

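The ring is at crop (565,190) in the side view. The shaded cup hangs over it at about (565,90), with the ball still centred. I'll lower to just above the ring and check.

jog_arm(travel=[[0,0,6],[0,0,10],[0,0,10],[0,0,8],[0,0,4],[0,0,0],[0,0,0]], twist=[0,0,0,0,0,0,0])

```text
time_s: 7.13
position: [0.5257, 0.0782, 0.0712]
eef_rot: [-1.874, -2.52, 0.001]
contact_force: [0.0, 0.3, -1.0]
opening: 0.511
grasp_force: 15.0
```

```bash
python3 - <<'E'
import cv2,numpy as np
from h import *
s=ctrl.read_camera("side")[...,::-1]
b=cv2.resize(s[165:225,205:285],None,fx=10,fy=10,interpolation=2)
b=np.clip(b.astype(float)*1.5,0,255).astype(np.uint8)
cv2.imwrite("pics/c4.png",b)
st=ctrl.read_state();print(st["position"],st["eef_rot"],st["time_s"])
c=ctrl.get_calibration("side");P=np.linalg.inv(np.array(c["pose"]))
def pj(p):
    q=P@np.r_[p,1];return np.round([(c["cx"]+c["fx"]*q[0]/-q[2]-205+.5)*10,(c["cy"]-c["fy"]*q[1]/-q[2]-165+.5)*10])
x=st["position"];z=x[2]-.0257
print("rim",pj([x[0],x[1],z+.06]),"base",pj([x[0],x[1],z]),"ring",pj([.527,.078,.0325]))
E
```

```text
[0.52605043 0.07822877 0.07162564] [-1.87429514e+00 -2.52120403e+00  5.26471340e-05] 7.1833
rim [304. 152.] base [308. 331.] ring [313. 371.]
```

View pics/c4.png

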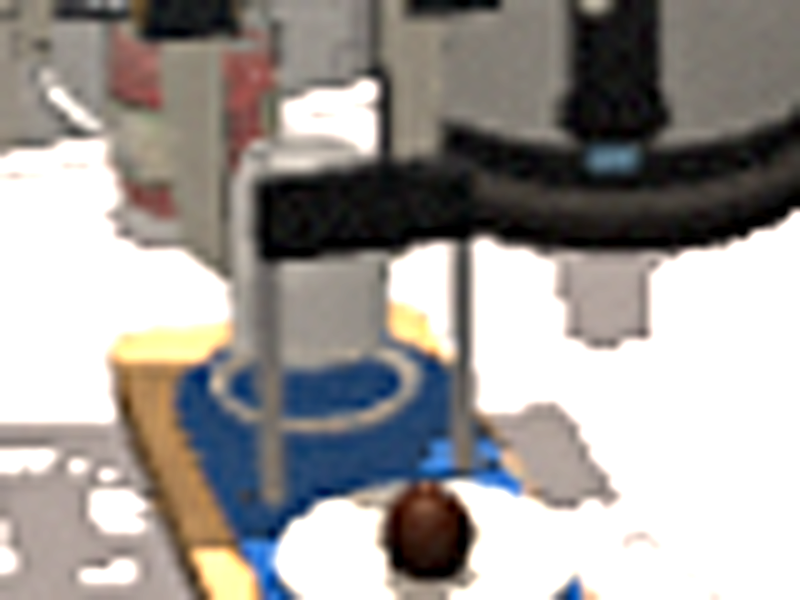

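The crop shows the cup's lower edge at (312,362) just behind and above the ring (centre about (316,385)). They are aligned to within about 1–2 mm, so I'll lower it in.

jog_arm(travel=[[0,1,3],[0,0,4],[0,0,4],[0,0,3],[0,0,2],[0,0,1],[0,0,0],[0,0,0]], twist=[0,0,0,0,0,0,0,0])

```text
time_s: 7.85
position: [0.5269, 0.0785, 0.0546]
eef_rot: [-1.874, -2.521, -0.0]
contact_force: [-0.8, -0.1, -1.4]
opening: 0.513
grasp_force: 15.0
```

jog_arm(travel=[[0,0,0.5],[0,0,0.5],[0,0,0],[0,0,0]], twist=[0,0,0,0])

```text
time_s: 8.18
position: [0.5269, 0.0785, 0.0537]
eef_rot: [1.874, 2.521, 0.0]
contact_force: [0.2, 0.4, -0.5]
opening: 0.511
grasp_force: 15.0
```

jog_arm(travel=[[0,0,0.5],[0,0,0.5],[0,0,0]], twist=[0,0,0])

```text
time_s: 8.43
position: [0.5271, 0.0785, 0.0533]
eef_rot: [1.874, 2.521, 0.0]
contact_force: [-1.4, -0.5, 4.5]
opening: 0.51
grasp_force: 15.0
```

jog_arm(travel=[[0,0,0],[0,0,0],[0,0,0],[0,0,0],[0,0,0],[0,0,0],[0,0,0],[0,0,0]], twist=[0,0,0,0,0,0,0,0], jaw=-1)

```text
time_s: 9.1
position: [0.5269, 0.0785, 0.0526]
eef_rot: [-1.874, -2.521, 0.0]
contact_force: [0.3, 1.1, -0.6]
opening: 0.989
grasp_force: 0.0
```

jog_arm(travel=[[0,0,-8],[0,0,-16],[0,0,-20],[0,0,-20],[0,0,-20],[0,0,-20],[0,0,-16],[0,0,-10],[0,0,0]], twist=[0,0,0,0,0,0,0,0,0])

```text
time_s: 9.85
position: [0.5283, 0.0784, 0.1854]
eef_rot: [1.872, 2.518, 0.004]
contact_force: [1.0, 0.1, -0.5]
opening: 1.002
grasp_force: 0.0
```

jog_arm(travel=[[0,0,0],[0,0,0],[0,0,0],[0,0,0],[0,0,0],[0,0,0],[0,0,0],[0,0,0],[0,0,0],[0,0,0],[0,0,0],[0,0,0]], twist=[7,7,7,7,7,7,7,7,7,7,7,7])

```text
time_s: 10.85
position: [0.5262, 0.0785, 0.1814]
eef_rot: [-3.081, -0.61, 0.003]
contact_force: [-0.1, 0.5, 0.4]
opening: 0.998
grasp_force: 0.0
```

```bash
cat >>h.py <<'E'
from scipy.spatial.transform import Rotation as R
def rel(x,y,z):
    s=ctrl.read_state();M=R.from_rotvec(s["eef_rot"]).as_matrix()
    print(np.round(s["position"],4),round(s["opening"],3),"yaw",np.degrees(np.arctan2(M[1,1],M[0,1])).round(1),"go",np.round(M.T@(np.array([x,y,z])-s["position"])*1000,1),np.round(s["joint_pos"],2),s["time_s"])
E
python3 -c "
from h import *
rel(.546,.0155,.185)"
```

```text
[0.5262 0.0785 0.1814] 0.998 yaw -67.6 go [-5.7 65.8 -3.7] [-0.06  0.26  1.63  0.    1.25  1.12] 10.85
```

jog_arm(travel=[[-1.7,12,0],[-2,26,0],[-2,20,0],[0,7.8,0],[0,0,0],[0,0,0],[0,0,0]], twist=[0,0,0,0,5,0,0])

```text
time_s: 11.43
position: [0.5467, 0.0155, 0.1821]
eef_rot: [-3.103, -0.489, 0.002]
contact_force: [-0.3, 0.1, 0.3]
opening: 0.998
grasp_force: 0.0
```

```bash
python3 - <<'E'
import cv2,numpy as np
from h import *
rel(.546,.0155,.1)
s=ctrl.read_camera("side")[...,::-1]
b=cv2.resize(s[165:240,200:290],None,fx=8,fy=8,interpolation=2)
cv2.imwrite("pics/c5.png",np.clip(b.astype(float)*1.3,0,255).astype(np.uint8))
E
```

```text
[0.5467 0.0155 0.1821] 0.998 yaw -72.1 go [-0.6 -0.2 82.1] [-0.18  0.28  1.6   0.    1.26  1.08] 11.4333
```

View pics/c5.png

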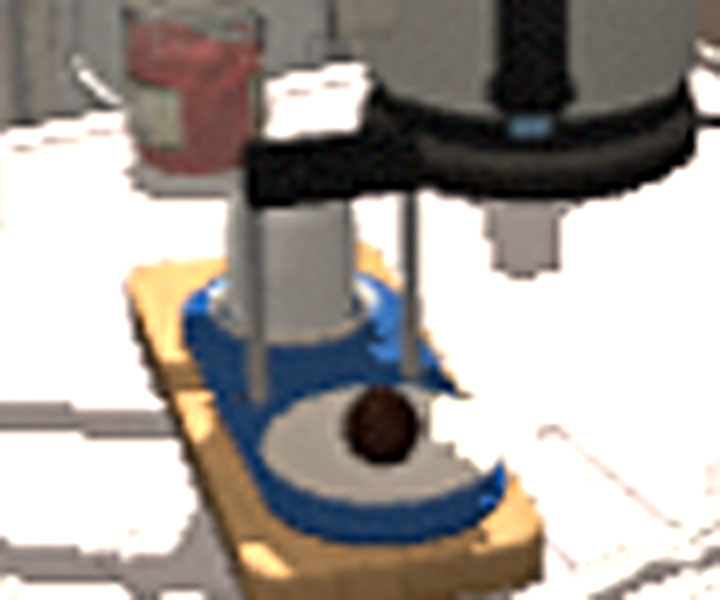

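The cup stands upright in the ring: its base is at about (292,335) and the ring spans 210–375. The ball is centred at (381,427), so I'll descend onto the bar.

jog_arm(travel=[[0,0,8],[0,0,14],[0,0,16],[0,0,16],[0,0,14],[0,0,9],[0,0,4],[0,0,1],[0,0,0]], twist=[0,0,0,0,0,0,0,0,0])

```text
time_s: 12.23
position: [0.5472, 0.0157, 0.1007]
eef_rot: [3.104, 0.485, 0.0]
contact_force: [0.6, 0.3, 0.3]
opening: 1.002
grasp_force: 0.0
```

jog_arm(travel=[[0,0,0],[0,0,0],[0,0,0],[0,0,0],[0,0,0],[0,0,0],[0,0,0],[0,0,0],[0,0,0],[0,0,0],[0,0,0],[0,0,0]], twist=[0,0,0,0,0,0,0,0,0,0,0,0], jaw=0.6, squeeze=38)

```text
time_s: 13.23
position: [0.5471, 0.0156, 0.1006]
eef_rot: [3.104, 0.484, -0.0]
contact_force: [0.1, -0.0, -0.7]
opening: 0.218
grasp_force: 0.0
```

jog_arm(travel=[[0,0,0],[0,0,0],[0,0,0]], twist=[0,0,0], jaw=0.68, squeeze=10)

```text
time_s: 13.48
position: [0.5472, 0.0153, 0.1006]
eef_rot: [3.103, 0.484, 0.0]
contact_force: [0.2, -2.3, -0.1]
opening: 0.162
grasp_force: 0.9
```

jog_arm(travel=[[0,0,0],[0,0,0],[0,0,0],[0,0,0],[0,0,0]], twist=[0,0,0,0,0], jaw=1, squeeze=10)

```text
time_s: 13.9
position: [0.5471, 0.0155, 0.1007]
eef_rot: [3.104, 0.484, 0.0]
contact_force: [-0.2, -1.6, -0.7]
opening: 0.148
grasp_force: 10.0
```

jog_arm(travel=[[0,0,0],[0,0,0],[0,0,0],[0,0,0],[0,0,0],[0,0,0]], twist=[0,0,0,0,0,0], jaw=1, squeeze=38)

```text
time_s: 14.4
position: [0.547, 0.0156, 0.1006]
eef_rot: [3.104, 0.484, -0.0]
contact_force: [0.8, -2.3, -0.3]
opening: 0.15
grasp_force: 38.0
```

jog_arm(travel=[[0,0,-0.5],[0,0,-1],[0,0,-2],[0,0,-3],[0,0,-4],[0,0,-4],[0,0,-3],[0,0,-2],[0,0,-1],[0,0,0],[0,0,0]], twist=[0,0,0,0,0,0,0,0,0,0,0])

```text
time_s: 15.32
position: [0.547, 0.0156, 0.1212]
eef_rot: [-3.104, -0.484, -0.0]
contact_force: [-1.3, -0.2, -3.7]
opening: 0.146
grasp_force: 38.0
```

```bash
python3 - <<'E'
import cv2,numpy as np
from h import *
rel(.546,.0155,.1)
s=ctrl.read_camera("side")[...,::-1]
b=cv2.resize(s[155:230,200:290],None,fx=8,fy=8,interpolation=2)
cv2.imwrite("pics/c6.png",np.clip(b.astype(float)*1.3,0,255).astype(np.uint8))
E
```

```text
[0.547  0.0156 0.1212] 0.146 yaw -72.3 go [-1.  -0.2 21.2] [-0.18  0.34  1.68  0.    1.13  1.09] 15.3167
```

View pics/c6.png

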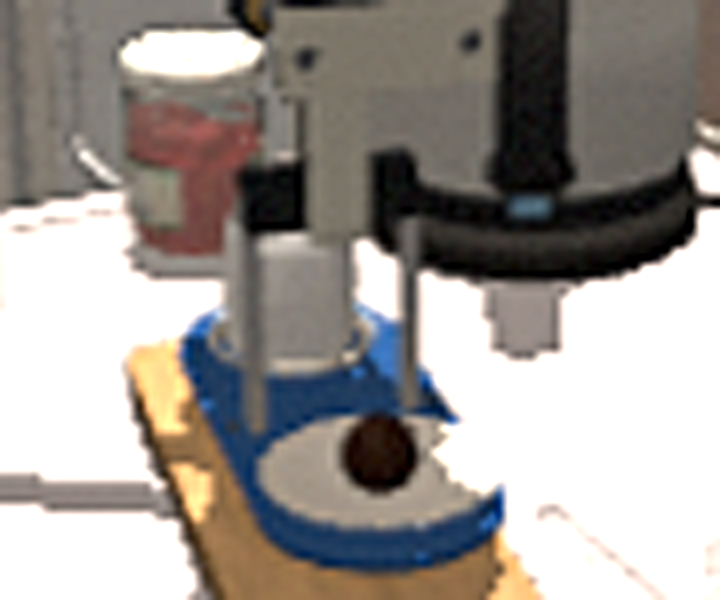

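The carrier is off the board and level: cup in the ring at (290,365), ball centred at (379,453). I'll lift it the rest of the way.

jog_arm(travel=[[0,0,-1],[0,0,-3],[0,0,-6],[0,0,-9],[0,0,-11],[0,0,-11],[0,0,-11],[0,0,-10],[0,0,-8],[0,0,-5],[0,0,-3],[0,0,-1]], twist=[0,0,0,0,0,0,0,0,0,0,0,0])

```text
time_s: 16.37
position: [0.5472, 0.0156, 0.2006]
eef_rot: [3.104, 0.484, 0.001]
contact_force: [-0.4, -0.3, -4.2]
opening: 0.144
grasp_force: 38.0
```

jog_arm(travel=[[0,0,0],[0,0,0],[0,0,0],[0,0,0],[0,0,0],[0,0,0],[0,0,0],[0,0,0],[0,0,0],[0,0,0],[0,0,0],[0,0,0]], twist=[0,0,0,-0.2,-0.4,-0.6,-0.8,-1,-1.2,-1.4,-1.5,-1.5])

```text
time_s: 17.37
position: [0.5471, 0.0156, 0.2002]
eef_rot: [-3.058, -0.72, -0.0]
contact_force: [-0.2, -0.0, -4.7]
opening: 0.149
grasp_force: 38.0
```

jog_arm(travel=[[0,0,0],[0,0,0],[0,0,0],[0,0,0],[0,0,0],[0,0,0],[0,0,0],[0,0,0],[0,0,0],[0,0,0],[0,0,0],[0,0,0]], twist=[-1.5,-1.5,-1.5,-1.5,-1.5,-1.5,-1.5,-1.5,-1.5,-1.5,-1.5,-1.5])

```text
time_s: 18.37
position: [0.5471, 0.0156, 0.2002]
eef_rot: [2.908, 1.189, 0.0]
contact_force: [0.1, -0.1, -3.9]
opening: 0.146
grasp_force: 38.0
```

jog_arm(travel=[[0,0,0],[0,0,0],[0,0,0],[0,0,0],[0,0,0],[0,0,0],[0,0,0],[0,0,0],[0,0,0],[0,0,0],[0,0,0],[0,0,0]], twist=[-1.5,-1.5,-1.5,-1.5,-1.5,-1.5,-1.5,-1.5,-1.5,-1.5,-1.5,-1.5])

```text
time_s: 19.37
position: [0.5471, 0.0156, 0.2002]
eef_rot: [2.686, 1.63, 0.0]
contact_force: [0.0, 0.6, -3.6]
opening: 0.148
grasp_force: 38.0
```

jog_arm(travel=[[0,0,0],[0,0,0],[0,0,0],[0,0,0],[0,0,0],[0,0,0],[0,0,0],[0,0,0],[0,0,0],[0,0,0],[0,0,0],[0,0,0]], twist=[-1.5,-1.5,-1.5,-1.5,-1.5,-1.5,-1.5,-1.5,-1.5,-1.5,-1.5,-1.5])

```text
time_s: 20.37
position: [0.5471, 0.0156, 0.2002]
eef_rot: [2.398, 2.03, 0.0]
contact_force: [-0.7, 0.2, -3.7]
opening: 0.148
grasp_force: 38.0
```

jog_arm(travel=[[0,0,0],[0,0,0],[0,0,0],[0,0,0],[0,0,0],[0,0,0],[0,0,0],[0,0,0],[0,0,0],[0,0,0],[0,0,0],[0,0,0]], twist=[-1.5,-1.5,-1.5,-1.5,-1.5,-1.5,-1.5,-1.5,-1.5,-1.5,-1.5,-1.5])

```text
time_s: 21.37
position: [0.5471, 0.0156, 0.2002]
eef_rot: [2.051, 2.38, 0.0]
contact_force: [0.1, 0.0, -4.6]
opening: 0.146
grasp_force: 38.0
```

jog_arm(travel=[[0,0,0],[0,0,0],[0,0,0],[0,0,0],[0,0,0],[0,0,0],[0,0,0],[0,0,0],[0,0,0],[0,0,0],[0,0,0],[0,0,0]], twist=[-1.5,-1.4,-1.2,-1.1,-0.9,-0.7,-0.5,-0.4,-0.2,0,0,0])

```text
time_s: 22.37
position: [0.5471, 0.0156, 0.2002]
eef_rot: [-1.886, -2.513, -0.0]
contact_force: [0.4, 0.2, -4.3]
opening: 0.149
grasp_force: 38.0
```

jog_arm(travel=[[0,0,0],[0,0,0],[0,0,0],[0,0,0],[0,0,0],[0,0,0],[0,0,0],[0,0,0],[0,0,0],[0,0,0],[0,0,0],[0,0,0]], twist=[0,0,0,0,0,0,0,0,0,0,0,0])

```text
time_s: 23.37
position: [0.5471, 0.0156, 0.2002]
eef_rot: [1.885, 2.513, 0.0]
contact_force: [0.5, -0.1, -3.5]
opening: 0.152
grasp_force: 38.0
```

```bash
python3 - <<'E'
import cv2,numpy as np
from h import *
rel(.546,.0155,.2)
s=ctrl.read_camera("side")[...,::-1];t=ctrl.read_camera("top")[...,::-1]
b=cv2.resize(s[120:240,180:320],None,fx=4,fy=4,interpolation=2)[:, :560]
a=cv2.resize(t[150:270,225:285],None,fx=4,fy=4,interpolation=2)
cv2.imwrite("pics/c7.png",np.hstack([a,b]))
E
```

```text
[0.5471 0.0156 0.2002] 0.152 yaw 16.2 go [ 0.2 -1.1  0.2] [-0.18  0.27  1.57  0.    1.3  -0.46] 23.3667
```

View pics/c7.png

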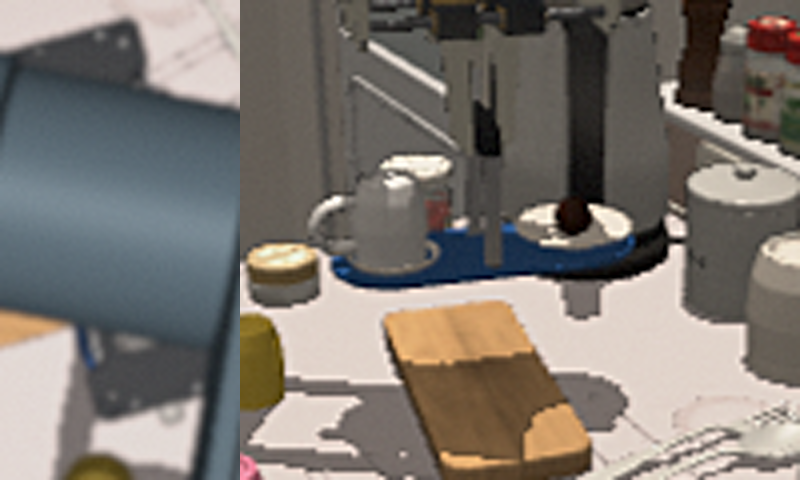

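The picture shows the carrier in the air over the board with its cup end (390,230) towards the robot and the cup in its ring. The ball is in the middle of the dish at (574,215), and it all looks level.

```bash
python3 -c "
from plant import ctrl
print(ctrl.close_job())"
```

```text
the job is handed in; nothing more can be done
None
```

I handed the job in at about 23 s of the 64 s allowed: the last picture shows the cup in its pocket and the carrier held level about 10 cm above the board, turned a quarter turn with the cup end towards the robot and the ball centred. No verdict came back when I handed it in.

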